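# Log three tube racks with the contact reader wand

### The job

Take the reader wand out of its dock and log the three tube racks in order of size, fewest tubes first: press the wand's tip gently on each rack's brass contact cap so that the cap just gives, and hold it there for about a second; the caps are set at unequal heights, so feel for them and do not ram them. Then hang the wand back upright in the dock's fork by its collar and swing the keeper bar fully shut past its detent. Leave the jar, the box and the roll of tape where they are.

Things in the scene. Friction and masses are not known exactly. Their poses are not given: they have to be found in the camera images.
- wand: the reader wand, 168 mm long, about 0.12 kg, hanging upright in the dock's fork. Origin on its axis at the underside of its collar; z runs up along the handle. Black collar 34 mm diameter, z = 0 to 8 mm; round grey handle 22 mm diameter, z = 8 to 68 mm; shaft 12 mm diameter, z = -74 to 0; steel nib 8 mm diameter with a round end, z = -100 to -74.
- wand_grip (a point): middle of the wand's handle, 43 mm above the collar's underside: the place to grip
- wand_tip (a point): lowest point of the wand's round steel tip, 100 mm below the collar's underside
- rack4: the shortest tube rack: a black block 96 mm long, 34 wide, 30 high, screwed to the bench, holding one row of 4 capped tubes (tops 64 mm above the bench). Origin on the bench at the axis of its contact stud, which stands at the rack's robot-side end; +x runs from the stud along the row of tubes (block from x = 26 mm on), z up.
- rack4_sleeve (a point): top centre of this rack's fixed stud sleeve (20 mm diameter, 30 mm high). A steel stem rises from it with a flat brass cap, 16 mm diameter. The cap's top face is 8 to 22 mm above this point: the stem is clamped at a different, unmeasured height on every rack. The cap is sprung: it starts to give at 1 N, sinks 4 mm by about 6 N, then meets its hard stop.
- rack6: the middle tube rack: a black block 138 mm long, 34 wide, 30 high, screwed to the bench, holding one row of 6 capped tubes (tops 64 mm above the bench). Origin on the bench at the axis of its contact stud, which stands at the rack's robot-side end; +x runs from the stud along the row of tubes (block from x = 26 mm on), z up.
- rack6_sleeve (a point): top centre of this rack's fixed stud sleeve (20 mm diameter, 30 mm high). A steel stem rises from it with a flat brass cap, 16 mm diameter. The cap's top face is 8 to 22 mm above this point: the stem is clamped at a different, unmeasured height on every rack. The cap is sprung: it starts to give at 1 N, sinks 4 mm by about 6 N, then meets its hard stop.
- rack8: the longest tube rack: a black block 180 mm long, 34 wide, 30 high, screwed to the bench, holding one row of 8 capped tubes (tops 64 mm above the bench). Origin on the bench at the axis of its contact stud, which stands at the rack's robot-side end; +x runs from the stud along the row of tubes (block from x = 26 mm on), z up.
- rack8_sleeve (a point): top centre of this rack's fixed stud sleeve (20 mm diameter, 30 mm high). A steel stem rises from it with a flat brass cap, 16 mm diameter. The cap's top face is 8 to 22 mm above this point: the stem is clamped at a different, unmeasured height on every rack. The cap is sprung: it starts to give at 1 N, sinks 4 mm by about 6 N, then meets its hard stop.
- dock: the wand's dock, fixed: grey base 120 x 100 x 12 mm, upright at the back and a level aluminium fork plate, 10 mm thick, 70 mm wide, top at z = 125 mm. Its slot is 17 mm wide along x, from the open mouth at x = -47 mm to x = 9 mm. Origin on the bench under the wand's hanging place; -x points out of the mouth, z up.
- dock_seat (a point): on the fork's top face, centre of the hanging place: the wand's origin is here when it hangs home
- keeper (a joint): angle of the keeper bar: 0 = fully shut across the fork's mouth (along the dock's -y from the hinge), growing as it swings out clockwise seen from above; 1.57 = pointing out of the mouth along -x; limit 2.6. It stays where left. Below about 0.40 it rides over a sprung ball, which snaps up behind it near 0 and holds it shut.
- keeper_hinge (a point): hinge axis of the keeper bar at the bar's upper face (9 mm above the fork's top); lies at x = -28, y = 24 mm of the dock
- keeper_knob (a point): top centre of the black upright round knob at the bar's free end, 12 mm diameter, standing 31 mm above the bar's upper face, 58 mm from the hinge axis. Bar: steel, 10 mm wide, 8 mm thick. About 4 to 6 N at the knob carries it past the detent.
- jar: bystander: closed jar, 52 mm diameter, 75 mm high, origin under its centre
- tipbox: bystander: box of pipette tips, 80 x 120 x 63 mm, origin under its centre
- tape: bystander: roll of tape, 84 mm diameter, 24 mm high, origin under its centre
Mind the look-alikes: they are no part of the job. Leave any orange or purple look-alike of the wand alone.

How it is judged (in metres and radians):
On the way, in this order (a step that is already met when the one before it is completed fails the run):
1. the wand's tip rests on the cap of the 4-tube rack with 1.2 to 10 N for 0.4 s (contact force between wand_c0 and cap4_c0 between 1.2 and 10 N), for 0.4 s.
2. the wand's tip rests on the cap of the 6-tube rack with 1.2 to 10 N for 0.4 s (contact force between wand_c0 and cap6_c0 between 1.2 and 10 N), for 0.4 s.
3. the wand's tip rests on the cap of the 8-tube rack with 1.2 to 10 N for 0.4 s (contact force between wand_c0 and cap8_c0 between 1.2 and 10 N), for 0.4 s.
At the end, for the whole second after the job is handed in: The wand hangs at rest in the fork by its collar, within 9 mm of the seat sideways and 3 mm in height, upright within 0.1 rad, and the keeper bar is shut behind its detent (below 0.06 rad) (horizontal distance between wand and dock_seat below 0.009 m and z of wand in the frame of dock_seat between -0.003 and 0.003 m and angle between wand's own z axis and vertical below 0.1 rad and value of joint keeper below 0.06 rad and linear speed of wand below 0.02 m/s); the robot touches nothing.
It fails at once if the wand is rammed on a cap with more than 16 N (contact force between wand and cap4 above 16 N or contact force between wand and cap6 above 16 N or contact force between wand and cap8 above 16 N).
It fails at once if the jar is moved more than 30 mm (distance of jar from where it was at the start of the episode above 0.03 m).
It fails at once if the tipbox is moved more than 30 mm (distance of tipbox from where it was at the start of the episode above 0.03 m).
It fails at once if the tape is moved more than 30 mm (distance of tape from where it was at the start of the episode above 0.03 m).
It also fails if it takes over 72 s, if anything falls off the work surface, if the arm or the gripper's body presses on something with over 40 N, if the wrist force passes 120 N, or if a joint passes its speed limit or range.

### The arm

A 6-joint arm with a two-finger parallel gripper is mounted at the origin on the work surface. World frame = base frame: x ahead of the robot, y to its left, z up, the work surface at z = 0. Lengths are in mm, angles in degrees, forces in N, time in s.
With the tool pointing down it reaches from about 300 to 850 mm from the base axis. Payload 4.2 kg.
Tool frame: the origin (TCP) lies midway between the tips of the shut fingers; the grasp point (between the pads) lies 19 mm behind it (env.hold_point_z is the z of the grasp point in the tool frame, in mm); z points along the fingers, y is the direction in which the jaws open and shut (so a half turn about z gives the same grasp; the last joint's range is limited). The gripper opens to 91 mm and grips with 3 to 60 N. Pads are 32 mm wide; open, the fingers measure 118 mm over their backs; the gripper's body (76 mm by 178 mm) begins 60 mm behind the grasp point.
Start: joints at [-69.614, 18.312, 89.639, -0, 72.044, -1.146], TCP at [211.04, -534.891, 188.876] pointing down, gripper open.
Joint ranges: [-177.97, 177.97], [-48.28, 115.42], [12.27, 149.76], [-77.06, 257.06], [2.81, 150.46], [-146.56, 146.56]. Speed limits (degrees/s): [147.25, 147.25, 180, 180, 180, 180].

### API

Orientations are given as [roll, pitch, yaw] about the fixed x, y, z axes, in that order (R = Rz(yaw) Ry(pitch) Rx(roll)).
In Python, from workcell import env, grab_frame, camera_params, spotter gives the robot as it stands. The module is installed in compiled form; this text tells all that it offers.
- The arm moves only by the shell command python3 -m jog 'ROWS' [FORCE]. ROWS is text: rows parted by semicolons, each of 7 numbers parted by spaces: the turn, a rotation vector about the world's x, y, z in units of 5 degrees (1.0 is 5 degrees), then the shift along the world's x, y, z in units of 25 mm (1.0 is 25 mm), then the opening, from 0 (shut) to 1 (fully open). A call has 1 to 5 rows; each row is the pose to reach, as a shift and turn from the pose commanded when the call began; what a row does not reach only later rows make up. A row lasts 1/8 s, in which the tool goes at most 62.5 mm and 10.7 degrees, less where a joint would pass 70% of its speed; a pose out of reach is approached as far as the arm can. A call with a gripper value outside its range is refused whole. The fingers move at their own pace and stop on an object; FORCE is the grip in N (left out, the last holds). Time passes only in rows, so rows that repeat a pose let the fingers close. It gives the time, the measured TCP pose, the force and the opening at its end, in the units of the state.
- env.state(): the state, without advancing time (a new reading comes with each control period).
- grab_frame(name): name is "side" or "top" or "wrist"; returns the picture (420x560x3 uint8, red, green, blue); there is no depth.
- camera_params(name): a dict with "K" (3x3 intrinsics, pixels), "dist" ([k1, k2, p1, p2, k3] as OpenCV has them; the pictures are not rectified), "rvec" (rotation vector, rad) and "tvec" (3), from world to camera coordinates, as OpenCV has them. Camera axes: x right, y down, z forward; pixel columns grow to the right and rows downward; lengths in mm; the calibration is good to about 2 mm. A picture is of the moment at which its call begins: read the wrist's pose just before it. camera_params takes no time and is no camera call; for the wrist camera it gives the pose at the moment of the call.
- env.job_done(): hands the job in, once; it reports no verdict.
Trained networks look in the newest picture that a camera, given by its name, has taken for a name from the list of things; names that differ only in an ending like _2 or _b are one class to them, and where a whole thing is asked for, a point or a joint stands for the part that bears it (a point fixed in the world has none). Each returns a list of dicts, best first, with "conf" (0 to 1); they miss things now and then, are a little off and sometimes report something else, mostly with a low value. They report only what shows in the picture. A call takes as long as a camera call. They do not tell look-alikes from the thing itself.
- spotter.look_for(query, camera): "box" ([left, top, width, height] in pixels, round what is visible of it).
- spotter.trace(query, camera): "region" (420x560 bool, what is visible of it) and "box" ([left, top, width, height] in pixels, round what is visible of it).
The state is a dict: "time_s": time; "qpos": joint angles; "qvel": joint speeds; "effort": joint torques, N m; "ee_pos": TCP position; "ee_rot": TCP orientation; "force": force on the tool from outside, world axes, zero at the start; "torque": the same for the moment, N m; "gripper_width": finger opening in mm.
Only numpy, scipy, OpenCV 4.12 (cv2) and the standard library are available. Lean on these libraries where they do the work, as an engineer would, in place of code of your own. Each camera call takes 0.05 s, during which the arm holds its last target. There are 200 camera calls.

## Working session

There is one attempt and no reset: what is moved stays moved. The work goes in short steps, Python scripts to look and compute and a shell command to move; the robot and the scene stay as the last step left them, time stands still between calls to the robot, and variables do not carry over. Pictures are saved under pics/ and viewed, about 8 in all and at most 12, crops included, and the job is handed in when it is done.

```bash
mkdir -p pics; cat > h.py <<'E'
import numpy as np, cv2
from workcell import env, grab_frame, camera_params, spotter
def proj(P,cam,cp=None):
    c=cp or camera_params(cam)
    return cv2.projectPoints(np.array(P,float).reshape(-1,3),np.array(c["rvec"],float),np.array(c["tvec"],float),np.array(c["K"],float),np.array(c["dist"],float))[0].reshape(-1,2)
def ray(uv,cam,cp=None):
    c=cp or camera_params(cam)
    n=cv2.undistortPoints(np.array(uv,float).reshape(-1,1,2),np.array(c["K"],float),np.array(c["dist"],float)).reshape(-1,2)
    R=cv2.Rodrigues(np.array(c["rvec"],float))[0]; t=np.array(c["tvec"],float).ravel()
    return -R.T@t, np.c_[n,np.ones(len(n))]@R
def atz(uv,cam,z,cp=None):
    o,d=ray(uv,cam,cp); return o+d*((z-o[2])/d[:,2])[:,None]
def tri(uv1,c1,uv2,c2):
    A=0;b=0
    for uv,c in((uv1,c1),(uv2,c2)):
        o,d=ray([uv],c); d=d[0]/np.linalg.norm(d); M=np.eye(3)-np.outer(d,d); A=A+M; b=b+M@o
    return np.linalg.solve(A,b)
def save(im,name): cv2.imwrite("pics/"+name,cv2.cvtColor(im,cv2.COLOR_RGB2BGR))
E
python3 - <<'E'
from h import *
ims={}
for c in("top","side"):
    im=grab_frame(c); save(im,c+"0.png"); save(cv2.resize(im,(800,600),interpolation=cv2.INTER_CUBIC),c+"0b.png")
    cp=camera_params(c); print(c,"cam at",ray([[0,0]],c)[0].round(0))
    for q in("wand","rack4","rack6","rack8","rack4_sleeve","dock","keeper","keeper_knob","jar","tipbox","tape"):
        print(c,q,[(np.round(r["box"]).tolist(),round(r["conf"],2)) for r in spotter.look_for(q,c)][:5])
print(env.hold_point_z)
E
```

```text
top cam at [ 363.  -30. 1310.]
top wand [([117.0, 202.0, 20.0, 17.0], 0.8), ([163.0, 212.0, 16.0, 15.0], 0.52), ([114.0, 231.0, 22.0, 16.0], 0.44)]
top rack4 [([238.0, 219.0, 13.0, 47.0], 0.92), ([295.0, 181.0, 14.0, 63.0], 0.92), ([340.0, 160.0, 23.0, 78.0], 0.67)]
top rack6 [([238.0, 219.0, 13.0, 47.0], 0.92), ([295.0, 181.0, 14.0, 63.0], 0.92), ([340.0, 160.0, 23.0, 78.0], 0.67)]
top rack8 [([238.0, 219.0, 13.0, 47.0], 0.92), ([295.0, 181.0, 14.0, 63.0], 0.92), ([340.0, 160.0, 23.0, 78.0], 0.67)]
top rack4_sleeve [([238.0, 220.0, 17.0, 48.0], 0.94)]
top dock [([153.0, 196.0, 48.0, 55.0], 0.67)]
top keeper [([149.0, 226.0, 21.0, 25.0], 0.66)]
top keeper_knob [([147.0, 230.0, 18.0, 24.0], 0.47)]
top jar [([212.0, 270.0, 20.0, 22.0], 0.54), ([391.0, 222.0, 29.0, 33.0], 0.48), ([151.0, 196.0, 50.0, 57.0], 0.36)]
top tipbox [([134.0, 153.0, 43.0, 36.0], 0.79)]
top tape [([392.0, 225.0, 30.0, 31.0], 0.62)]
side cam at [258. 861. 679.]
side wand [([219.0, 302.0, 22.0, 76.0], 0.94), ([174.0, 286.0, 24.0, 81.0], 0.73), ([227.0, 235.0, 16.0, 74.0], 0.62)]
side rack4 [([248.0, 196.0, 71.0, 35.0], 0.88), ([260.0, 233.0, 67.0, 44.0], 0.87), ([246.0, 170.0, 84.0, 28.0], 0.72)]
side rack6 [([248.0, 196.0, 71.0, 35.0], 0.88), ([260.0, 233.0, 67.0, 44.0], 0.87), ([246.0, 170.0, 84.0, 28.0], 0.72)]
side rack8 [([248.0, 196.0, 71.0, 35.0], 0.88), ([260.0, 233.0, 67.0, 44.0], 0.87), ([246.0, 170.0, 84.0, 28.0], 0.72)]
side rack4_sleeve [([261.0, 238.0, 64.0, 41.0], 0.98)]
side dock [([195.0, 254.0, 77.0, 87.0], 0.79)]
side keeper [([243.0, 269.0, 31.0, 29.0], 0.57), ([224.0, 233.0, 22.0, 74.0], 0.38), ([329.0, 160.0, 29.0, 19.0], 0.24)]
side keeper_knob [([243.0, 270.0, 30.0, 27.0], 0.85)]
side jar [([324.0, 264.0, 24.0, 42.0], 0.79)]
side tipbox [([109.0, 277.0, 68.0, 71.0], 0.62), ([259.0, 234.0, 63.0, 46.0], 0.2)]
side tape [([328.0, 161.0, 30.0, 20.0], 0.62), ([198.0, 254.0, 75.0, 87.0], 0.44)]
-18.8
```

```bash
python3 - <<'E'
from h import *
t=cv2.cvtColor(cv2.imread("pics/top0.png"),cv2.COLOR_BGR2RGB); s=cv2.cvtColor(cv2.imread("pics/side0.png"),cv2.COLOR_BGR2RGB)
save(cv2.resize(t[130:310,100:340],(800,600),interpolation=cv2.INTER_CUBIC),"topc.png")   # 3.333x
save(cv2.resize(s[160:394,100:412],(800,600),interpolation=cv2.INTER_CUBIC),"sidec.png") # 2.564x
E
```

```text
(no output)
```

View pics/topc.png

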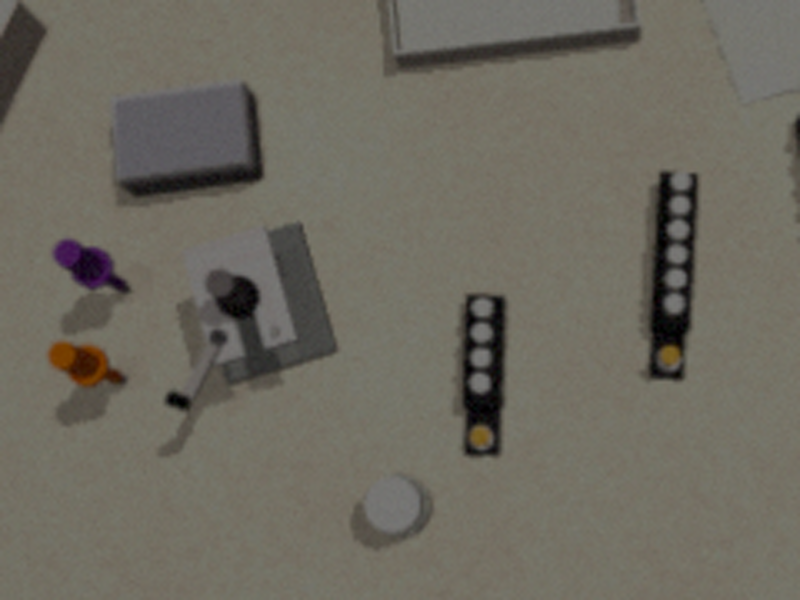

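View pics/sidec.png

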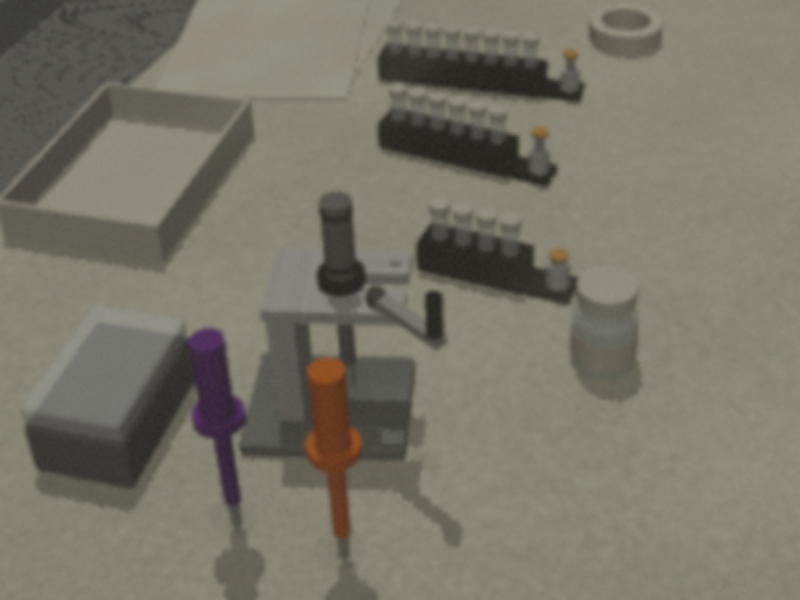

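Top crop: the grey wand with the black collar sits in the dock (handle top ≈(220,283)). The purple (68,252) and orange (62,355) ones at the left are the look-alikes, so the grey one in the fork is the wand. The keeper is open: hinge (218,337), knob (178,401). Brass caps are at (481,437) for the 4-tube rack and (670,356) for the 6-tube rack. Side crop: caps at (559,257), (540,133) and (571,55), and the jar is next to cap4.

```bash
cat > m.py <<'E'
from h import *
t=cv2.imread("pics/top0.png"); s=cv2.imread("pics/side0.png")
def caps(im):
    h=cv2.cvtColor(im,cv2.COLOR_BGR2HSV); m=cv2.inRange(h,(10,110,60),(30,255,255))
    n,l,st,c=cv2.connectedComponentsWithStats(m); return [(c[i].round(1).tolist(),int(st[i][4])) for i in range(1,n) if st[i][4]>5]
print("top",caps(t)); print("side",caps(s))
T=lambda x,y:(100+x*.3,130+y*.3); S=lambda x,y:(100+x*.39,160+y*.39)
for n,a,b in(("handletop",T(220,283),S(336,200)),("collar",T(238,297),S(341,275)),("knob",T(178,400),S(434,295)),("hinge",T(218,337),S(375,292)),("cap4",T(481,437),S(559,254)),("cap6",T(670,356),S(540,131)),("jar",T(394,503),S(605,282))):
    print(n,tri(a,"top",b,"side").round(1))
print("base corners z12 top",atz([T(335,350),T(300,224),T(232,382)],"top",12).round(1))
print("fork corners z125",atz([T(186,252),T(267,230),T(296,342)],"top",125).round(1))
print("wand top z193 ",atz([T(220,283)],"top",193).round(1),"knob z165",atz([T(178,400)],"top",165).round(1),"hinge134",atz([T(218,337)],"top",134).round(1))
print("racks far/near z64", atz([T(482,308),T(480,383),T(681,182),T(673,303)],"top",64).round(1))
print("jar z75",atz([T(394,503)],"top",75).round(1))
E
python3 m.py
```

```text
top [([356.9, 230.3], 26), ([124.1, 238.5], 169), ([300.6, 236.0], 30), ([243.5, 260.3], 23)]
side [([322.4, 180.9], 11), ([310.0, 211.3], 18), ([317.5, 259.2], 24), ([229.1, 328.9], 876)]
handletop [569.3 234.1 192.2]
collar [569.6 234.4 129. ]
knob [485.6 272.4 162.3]
hinge [537.6 248.9 133.3]
cap4 [462.1  48.   37.3]
cap6 [ 525.  -111.9   49.4]
jar [407.8 117.1  73.9]
base corners z12 top [[542.3 175.2  12. ]
 [654.5 207.   12. ]
 [516.1 264.7  12. ]]
fork corners z125 [[608.3 278.5 125. ]
 [624.9 213.  125. ]
 [533.7 188.4 125. ]]
wand top z193  [[569.9 234.2 193. ]] knob z165 [[485.  271.6 165. ]] hinge134 [[537.6 248.8 134. ]]
racks far/near z64 [[ 567.8   44.4   64. ]
 [ 505.1   46.8   64. ]
 [ 672.1 -125.    64. ]
 [ 568.5 -114.7   64. ]]
jar z75 [[407.7 116.9  75. ]]
```

```bash
python3 - <<'E'
from h import *
from scipy.spatial.transform import Rotation as R
s=env.state(); M=R.from_euler("xyz",s["ee_rot"],degrees=True).as_matrix(); print({k:np.round(s[k],2) for k in("time_s","ee_pos","ee_rot","force","gripper_width")}); print(M.round(3), "jaw angle",np.degrees(np.arctan2(M[1,1],M[0,1])))
t=camera_params
T=lambda x,y:(100+x*.3,130+y*.3); S=lambda x,y:(100+x*.39,160+y*.39)
for n,a,b in(("orange top",T(62,355),S(328,368)),("purple top",T(67,252),S(207,338)),("cap8",(356.9,230.3),(322.4,180.4)),("cap6",(300.6,236),(310,210.8)),("cap4",(243.5,260.3),(317.5,258.7))): print(n,tri(a,"top",b,"side").round(1))
print("need", (np.array([569.5,234.3,260])-s["ee_pos"])/25)
E
```

```text
{'time_s': np.float64(1.2), 'ee_pos': array([ 211.04, -534.88,  188.85]), 'ee_rot': array([180.  ,  -0.  ,  21.53]), 'force': array([-0.18,  0.06,  0.09]), 'gripper_width': np.float64(91.0)}
[[ 0.93   0.367  0.   ]
 [ 0.367 -0.93  -0.   ]
 [ 0.     0.    -1.   ]] jaw angle -68.46944298441804
orange top [519.9 362.2 168.3]
purple top [600.7 361.4 167.9]
cap8 [ 538.8 -270.3   48.8]
cap6 [ 526.7 -110.8   50.6]
cap4 [463.5  50.   39.4]
need [14.33847272 30.76701929  2.84585509]
```

```bash
python3 -m jog '0 0 1 .9 1.9 1 1; 0 0 2 1.8 3.8 2 1; 0 0 3 2.7 5.7 2.85 1; 0 0 4 3.6 7.6 2.85 1; 0 0 5 4.5 9.5 2.85 1'
python3 -m jog '0 0 1 .9 1.9 0 1; 0 0 2 1.8 3.8 0 1; 0 0 3 2.7 5.7 0 1; 0 0 4 3.6 7.6 0 1; 0 0 5 4.5 9.5 0 1'
python3 -m jog '0 0 1 .9 1.9 0 1; 0 0 2 1.8 3.8 0 1; 0 0 3 2.7 5.7 0 1; 0 0 4 3.6 7.6 0 1; 0 0 5 3.6 7.6 0 1'
cat > st.py <<'E'
from h import *
import sys
from scipy.spatial.transform import Rotation as R
s=env.state(); M=R.from_euler("xyz",s["ee_rot"],degrees=True).as_matrix()
print({k:np.round(s[k],2).tolist() for k in("time_s","ee_pos","ee_rot","force","gripper_width")},"jaw",np.degrees(np.arctan2(M[1,1],M[0,1])).round(2))
if len(sys.argv)>1: print("units",((np.array(eval(sys.argv[1]))-s["ee_pos"])/25).round(2))
E
python3 st.py "[569.5,234.3,260]"
```

```text
time_s: 1.82
ee_pos: [324.1, -296.0, 260.6]
ee_rot: [179.9, -0.0, 46.7]
force: [0.9, -0.7, 0.6]
gripper_width: 91.4
time_s: 2.45
ee_pos: [436.6, -58.3, 260.4]
ee_rot: [179.9, 0.0, 71.7]
force: [0.4, -0.6, 1.3]
gripper_width: 91.1
time_s: 3.08
ee_pos: [527.1, 133.3, 259.4]
ee_rot: [-180.0, -0.0, 96.9]
force: [-0.1, -1.0, 0.1]
gripper_width: 91.0
{'time_s': 3.08, 'ee_pos': [527.12, 133.27, 259.38], 'ee_rot': [-179.99, -0.05, 96.93], 'force': [-0.1, -0.98, 0.06], 'gripper_width': 91.0} jaw 6.93
units [1.7  4.04 0.02]
```

```bash
python3 -m jog '0 0 .9 .85 2 0 1; 0 0 1.8 1.7 4 0 1; 0 0 1.8 1.7 4.04 0 1; 0 0 1.8 1.7 4.04 0 1'
cat > w.py <<'E'
from h import *
import sys
cp=camera_params("wrist"); im=grab_frame("wrist"); np.save("cp.npy",cp,allow_pickle=True)
save(im,sys.argv[1]); print("cam",ray([[0,0]],"wrist",cp)[0].round(1))
for q,z in(("wand",193),("keeper_knob",165)):
    for r in spotter.look_for(q,"wrist")[:3]: print(q,np.round(r["box"]).tolist(),round(r["conf"],2))
for n,p in(("wand top",[569.5,234.3,193]),("collar top",[569.5,234.3,133]),("knob",[485,272,165]),("hinge",[537,249,134])): print(n,proj([p],"wrist",cp).round(1))
E
python3 w.py w1.png; python3 st.py "[569.5,234.3,149]"
```

```text
time_s: 3.58
ee_pos: [568.2, 230.8, 259.8]
ee_rot: [-179.9, 0.0, 105.5]
force: [-0.1, 0.4, 0.5]
gripper_width: 90.9
cam [546.8 304.5 454.8]
wand [333.0, 49.0, 49.0, 42.0] 0.93
wand [270.0, 174.0, 32.0, 45.0] 0.86
wand [254.0, 12.0, 34.0, 55.0] 0.55
keeper_knob [193.0, 118.0, 70.0, 57.0] 0.65
keeper_knob [191.0, 126.0, 153.0, 102.0] 0.57
keeper_knob [269.0, 174.0, 33.0, 48.0] 0.41
wand top [[284.4 211.6]]
collar top [[283.8 194.8]]
knob [[198.4 134.2]]
hinge [[254.8 171.4]]
{'time_s': 3.72, 'ee_pos': [568.24, 229.98, 260.53], 'ee_rot': [179.98, 0.01, 105.45], 'force': [0.53, -0.48, -0.64], 'gripper_width': 91.55} jaw 15.45
units [ 0.05  0.17 -4.46]
```

View pics/w1.png

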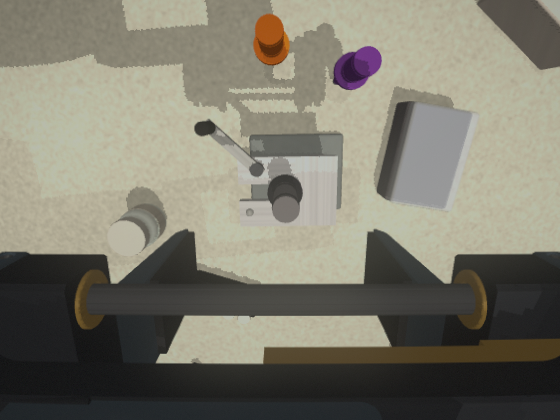

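Wrist view: handle top at (286,209), hinge (256,169), knob (205,128). The fork's edges line up with the jaws and the path down is clear.

```bash
python3 - <<'E'
from h import *
cp=np.load("cp.npy",allow_pickle=True).item()
for n,u,z in(("wandtop",(286,209),193),("collar",(285.5,190),133),("hinge",(256,169),134),("knob",(205,128),165)): print(n,atz([u],"wrist",z,cp).round(1))
e=atz([(237,224),(334,224),(337,156)],"wrist",125,cp); print(e.round(1), np.degrees(np.arctan2(*(e[1]-e[0])[1::-1])))
E
```

```text
wandtop [[570.1 236.7 193. ]]
collar [[569.8 239.3 133. ]]
hinge [[537.5 251.5 134. ]]
knob [[489.2 278.3 165. ]]
[[532.7 190.7 125. ]
 [627.2 217.  125. ]
 [609.  283.  125. ]] 15.541612051167892
```

```bash
python3 -m jog '0 0 0 .05 .17 0 1; 0 0 0 .05 .17 -1.5 1; 0 0 0 .05 .17 -3 1; 0 0 0 .05 .17 -4.4 1; 0 0 0 .05 .17 -4.4 1' && python3 -m jog '0 0 0 0 0 0 .4; 0 0 0 0 0 0 .3; 0 0 0 0 0 0 .2; 0 0 0 0 0 0 .15; 0 0 0 0 0 0 .1' 30 && python3 -m jog '0 0 0 0 0 0 0; 0 0 0 0 0 0 0; 0 0 0 0 0 0 0; 0 0 0 0 0 0 0' 45; python3 st.py
```

```text
time_s: 4.35
ee_pos: [567.9, 234.3, 147.7]
ee_rot: [-179.7, 0.0, 105.5]
force: [-1.0, -0.6, 0.6]
gripper_width: 91.3
time_s: 4.97
ee_pos: [569.8, 235.4, 150.3]
ee_rot: [180.0, -0.0, 105.5]
force: [-0.1, -0.8, -0.1]
gripper_width: 44.0
time_s: 5.48
ee_pos: [569.8, 235.4, 150.1]
ee_rot: [180.0, -0.0, 105.5]
force: [-0.1, 0.7, -0.1]
gripper_width: 20.6
{'time_s': 5.48, 'ee_pos': [569.83, 235.38, 150.06], 'ee_rot': [179.99, -0.0, 105.53], 'force': [-0.13, 0.68, -0.07], 'gripper_width': 20.65} jaw 15.53
```

```bash
python3 -m jog '0 0 0 0 0 .2 0; 0 0 0 0 0 .6 0; 0 0 0 0 0 1.4 0; 0 0 0 0 0 2.4 0; 0 0 0 0 0 3.2 0' && python3 -m jog '0 0 0 0 0 1 0; 0 0 0 0 0 1.8 0; 0 0 0 0 0 1.8 0; 0 0 0 0 0 1.8 0' && python3 st.py
python3 - <<'E'
from h import *
im=grab_frame("side"); save(im,"s2.png")
for q in("wand","keeper_knob"):print(q,[(np.round(r["box"]).tolist(),round(r["conf"],2)) for r in spotter.look_for(q,"side")][:4])
print(proj([[569.7,235.3,150],[569.7,235.3,250],[569.7,235.3,318]],"side"))
save(cv2.resize(im[150:360,120:400],(800,600),interpolation=cv2.INTER_CUBIC),"s2c.png")
E
```

```text
time_s: 6.1
ee_pos: [570.0, 235.5, 232.0]
ee_rot: [179.9, -0.0, 105.5]
force: [1.6, 0.9, -1.7]
gripper_width: 20.7
time_s: 6.6
ee_pos: [569.3, 235.2, 274.4]
ee_rot: [-179.9, 0.0, 105.5]
force: [0.2, -0.8, -1.2]
gripper_width: 21.1
{'time_s': 6.6, 'ee_pos': [569.35, 235.18, 274.41], 'ee_rot': [-179.93, 0.01, 105.53], 'force': [0.17, -0.78, -1.22], 'gripper_width': 21.15} jaw 15.53
wand [([221.0, 171.0, 19.0, 87.0], 0.97), ([220.0, 303.0, 21.0, 72.0], 0.74), ([173.0, 286.0, 20.0, 80.0], 0.71)]
keeper_knob [([244.0, 270.0, 29.0, 26.0], 0.76)]
[[231.66213715 258.00305112]
 [227.88469659 209.36042061]
 [225.12236174 172.58064653]]
```

View pics/s2c.png

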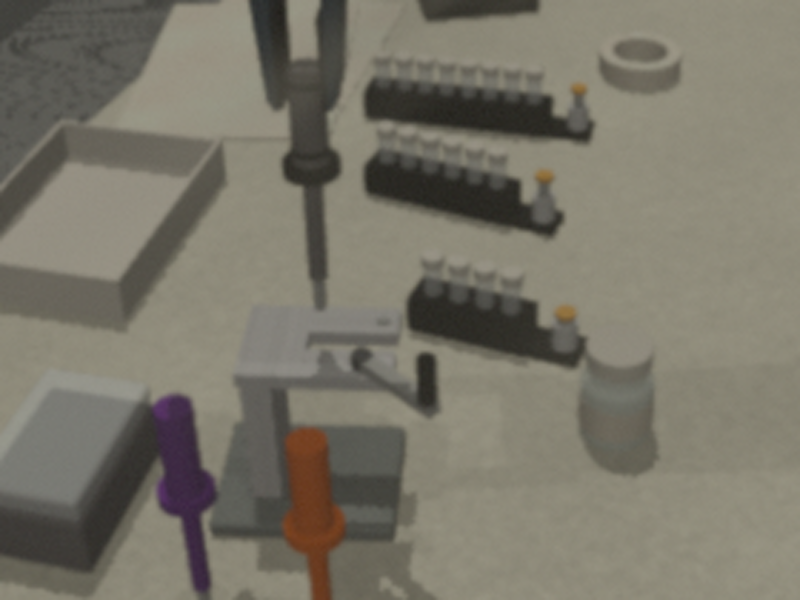

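Wand held upright, with its tip at about (232,258) in the full picture, exactly where predicted. The keeper is still open. Next is cap 4.

```bash
python3 -m jog '0 0 0 -.85 -1.5 0 0; 0 0 0 -1.7 -3 0 0; 0 0 0 -2.55 -4.5 0 0; 0 0 0 -3.4 -6 0 0; 0 0 0 -4.27 -7.45 0 0' && python3 -m jog '0 0 0 0 0 -1 0; 0 0 0 0 0 -2.2 0; 0 0 0 0 0 -3.4 0; 0 0 0 0 0 -3.6 0; 0 0 0 0 0 -3.6 0' && python3 -m jog '0 0 0 0 0 0 0; 0 0 0 0 0 0 0; 0 0 0 0 0 0 0'
python3 - <<'E'
from h import *
for _ in range(4):
    a=grab_frame("side");s=env.state();print(np.round(s["force"],2),np.round(s["ee_pos"],1))
t=grab_frame("top"); save(np.hstack([cv2.resize(a[210:310,260:380],(480,400),interpolation=cv2.INTER_CUBIC),cv2.resize(t[210:290,205:269],(320,400),interpolation=cv2.INTER_CUBIC)]),"c4.png")
print(proj([[463,49,60],[463,49,39]],"side"))
E
```

```text
time_s: 7.38
ee_pos: [461.9, 47.9, 274.6]
ee_rot: [-180.0, 0.0, 105.5]
force: [0.7, -1.3, -1.9]
gripper_width: 20.5
time_s: 8.0
ee_pos: [463.3, 49.2, 185.5]
ee_rot: [180.0, 0.0, 105.5]
force: [-0.2, 0.4, -1.4]
gripper_width: 21.0
time_s: 8.38
ee_pos: [463.3, 49.1, 185.7]
ee_rot: [179.9, 0.0, 105.5]
force: [-0.2, 0.4, -1.9]
gripper_width: 20.9
[-0.55 -0.08 -0.64] [463.2  49.1 185.5]
[-0.04 -0.17 -0.84] [463.2  49.1 185.4]
[-0.25 -0.38 -2.6 ] [463.1  49.1 185.3]
[ 0.47 -0.52 -1.17] [463.1  49.1 185.2]
[[317.53448742 250.50644296]
 [317.23626649 258.54658727]]
```

View pics/c4.png

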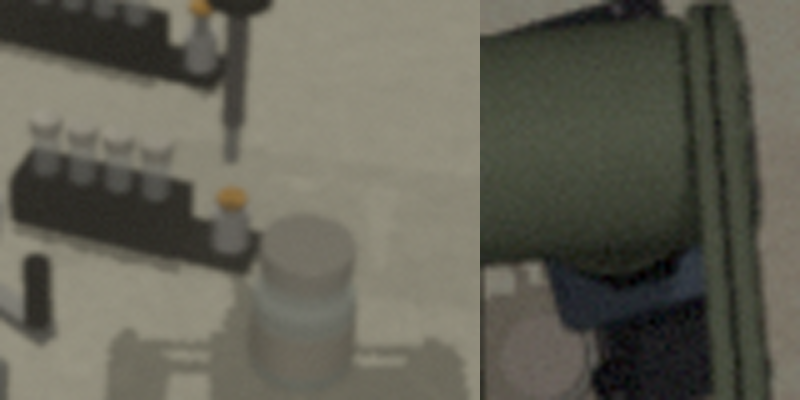

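The tip at (231,162) in the crop is directly above cap 4's top at (231,190), which puts the cap at z≈42. I'll feel downwards from here.

```bash
cat > f.py <<'E'
from h import *
F=[]
for _ in range(6): grab_frame("side"); s=env.state(); F.append(s["force"])
print("F",np.mean(F,0).round(2),np.std(F,0).round(2),np.round(s["ee_pos"],1),round(s["time_s"],2))
E
python3 -m jog '0 0 0 0 0 -.3 0; 0 0 0 0 0 -.56 0; 0 0 0 0 0 -.56 0' >/dev/null; python3 f.py
python3 -m jog '0 0 0 0 0 -.03 0; 0 0 0 0 0 -.06 0; 0 0 0 0 0 -.06 0' >/dev/null; python3 f.py
python3 -m jog '0 0 0 0 0 -.03 0; 0 0 0 0 0 -.06 0; 0 0 0 0 0 -.06 0' >/dev/null; python3 f.py
```

```text
F [ 0.04 -0.17 -1.39] [0.44 0.45 0.52] [463.2  49.1 171.3] 9.3
F [-0.43  0.05 -1.1 ] [0.57 0.37 0.38] [463.   49.1 169.6] 9.97
F [ 0.24  0.35 -1.62] [0.58 0.29 0.68] [463.   49.1 168.1] 10.65
```

```bash
python3 -m jog '0 0 0 0 0 -.03 0; 0 0 0 0 0 -.05 0; 0 0 0 0 0 -.05 0' >/dev/null; python3 f.py
python3 -m jog '0 0 0 0 0 -.03 0; 0 0 0 0 0 -.04 0; 0 0 0 0 0 -.04 0' >/dev/null; python3 f.py
```

```text
F [ 0.55 -0.54 -1.72] [0.67 0.5  0.66] [463.   49.1 166.9] 11.32
F [ 0.2  -0.16 -1.37] [0.51 0.3  0.68] [463.1  49.1 165.9] 12.0
```

```bash
python3 -m jog '0 0 0 0 0 -.02 0; 0 0 0 0 0 -.04 0; 0 0 0 0 0 -.04 0' >/dev/null; python3 f.py
python3 -m jog '0 0 0 0 0 -.02 0; 0 0 0 0 0 -.04 0; 0 0 0 0 0 -.04 0' >/dev/null; python3 f.py
```

```text
F [-0.   -0.19 -1.35] [0.64 0.23 0.46] [463.1  49.1 164.9] 12.68
F [ 0.15 -0.25 -1.4 ] [0.47 0.76 0.3 ] [463.   49.1 163.9] 13.35
```

```bash
python3 -m jog '0 0 0 0 0 -.02 0; 0 0 0 0 0 -.04 0; 0 0 0 0 0 -.04 0' >/dev/null; python3 f.py
python3 - <<'E'
from h import *
a=grab_frame("side"); save(cv2.resize(a[225:285,280:360],(800,600),interpolation=cv2.INTER_CUBIC),"c4b.png")
E
```

```text
F [-0.39 -0.05  0.2 ] [0.78 0.2  0.18] [463.1  49.1 162.9] 14.03
```

View pics/c4b.png

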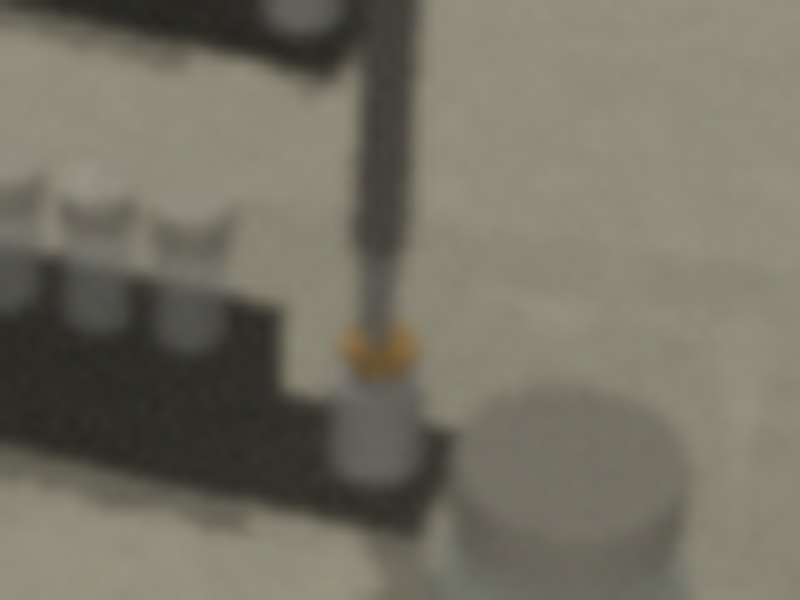

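The nib is centred on cap 4 and the force has risen about 1.6 N, so contact is made. I'll press 1.2 mm further and hold.

```bash
python3 -m jog '0 0 0 0 0 -.03 0; 0 0 0 0 0 -.05 0; 0 0 0 0 0 -.05 0; 0 0 0 0 0 -.05 0; 0 0 0 0 0 -.05 0' >/dev/null; python3 f.py; python3 -m jog '0 0 0 0 0 0 0; 0 0 0 0 0 0 0; 0 0 0 0 0 0 0; 0 0 0 0 0 0 0; 0 0 0 0 0 0 0'
```

```text
F [-0.19 -0.09  1.78] [0.27 0.43 0.44] [463.1  49.1 161.7] 15.0
time_s: 15.62
ee_pos: [463.1, 49.1, 161.7]
ee_rot: [180.0, 0.0, 105.5]
force: [0.3, 0.4, 2.9]
gripper_width: 20.8
```

```bash
python3 -m jog '0 0 0 0 0 .5 0; 0 0 0 0 0 2 0; 0 0 0 0 0 2.4 0; 0 0 0 .7 -1.8 2.4 0; 0 0 0 1.4 -3.6 2.4 0' && python3 -m jog '0 0 0 .6 -1.4 0 0; 0 0 0 1.12 -2.8 0 0; 0 0 0 1.12 -2.8 0 0; 0 0 0 1.12 -2.8 -1 0; 0 0 0 1.12 -2.8 -1.65 0' && python3 -m jog '0 0 0 0 0 0 0; 0 0 0 0 0 0 0;0 0 0 0 0 0 0'; python3 - <<'E'
from h import *
a=grab_frame("side"); save(cv2.resize(a[170:230,270:350],(800,600),interpolation=cv2.INTER_CUBIC),"c6.png")
s=env.state();p=np.array(s["ee_pos"]);print(p, proj([p-[0,0,125]],"side"))
E
```

```text
time_s: 16.25
ee_pos: [498.0, -41.5, 221.2]
ee_rot: [-180.0, -0.0, 105.6]
force: [1.1, -0.3, -0.6]
gripper_width: 20.8
time_s: 16.88
ee_pos: [524.8, -109.9, 178.8]
ee_rot: [-179.9, -0.1, 105.5]
force: [0.5, 0.1, -1.7]
gripper_width: 20.6
time_s: 17.25
ee_pos: [526.5, -110.7, 181.2]
ee_rot: [179.9, 0.0, 105.5]
force: [0.1, -0.0, -1.4]
gripper_width: 20.9
[ 526.44300721 -110.8162684   181.16979714] [[309.55132063 208.7329423 ]]
```

View pics/c6.png

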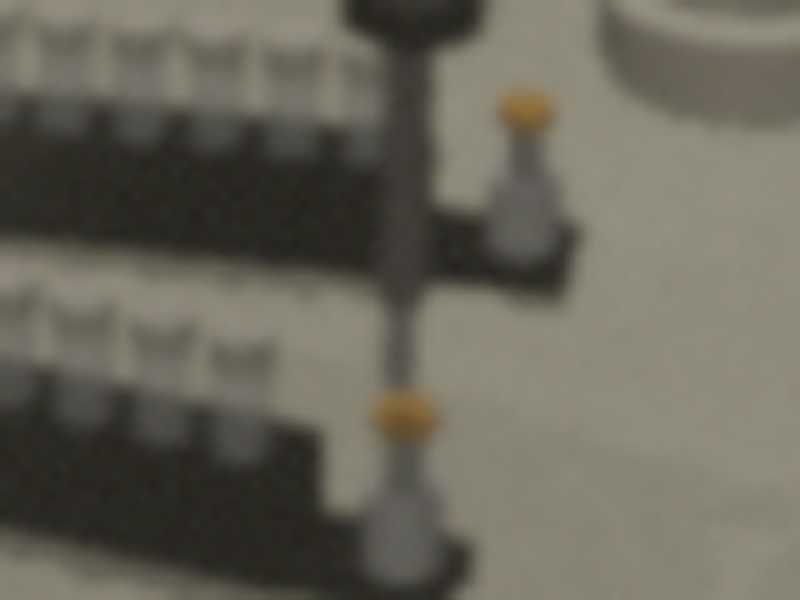

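The nib tip at (400,390) in the crop is in line with cap 6, whose centre is (405,411). The gap is about 6 mm.

```bash
python3 -m jog '0 0 0 .02 0 -.06 0; 0 0 0 .02 0 -.12 0; 0 0 0 .02 0 -.12 0' >/dev/null; python3 f.py
python3 -m jog '0 0 0 0 0 -.03 0; 0 0 0 0 0 -.05 0; 0 0 0 0 0 -.05 0' >/dev/null; python3 f.py
python3 -m jog '0 0 0 0 0 -.03 0; 0 0 0 0 0 -.05 0; 0 0 0 0 0 -.05 0' >/dev/null; python3 f.py
```

```text
F [ 0.23  0.06 -1.62] [0.41 0.63 0.62] [ 526.6 -110.9  177.4] 17.98
F [-0.16 -0.04 -1.47] [0.41 0.58 0.3 ] [ 526.6 -110.9  176.1] 18.65
F [-0.37  0.06 -0.02] [0.39 0.39 0.48] [ 526.6 -110.9  175. ] 19.32
```

```bash
python3 -m jog '0 0 0 0 0 -.03 0; 0 0 0 0 0 -.05 0; 0 0 0 0 0 -.05 0; 0 0 0 0 0 -.05 0; 0 0 0 0 0 -.05 0' >/dev/null; python3 f.py
```

```text
F [ 0.12 -0.4   1.35] [0.5  0.46 0.45] [ 526.6 -110.9  173.7] 20.25
```

```bash
python3 -m jog '0 0 0 0 0 0 0; 0 0 0 0 0 0 0; 0 0 0 0 0 0 0; 0 0 0 0 0 0 0; 0 0 0 0 0 0 0'; python3 -m jog '0 0 0 0 0 .5 0; 0 0 0 0 0 1.9 0; 0 0 0 .1 -1.8 1.9 0; 0 0 0 .3 -3.6 1.9 0; 0 0 0 .4 -5.2 1.9 0' && python3 -m jog '0 0 0 .07 -1.2 0 0; 0 0 0 .07 -1.2 0 0; 0 0 0 .07 -1.2 -1 0; 0 0 0 .07 -1.2 -1.6 0; 0 0 0 .07 -1.2 -1.6 0' ; python3 - <<'E'
from h import *
a=grab_frame("side");a=grab_frame("side"); save(cv2.resize(a[145:205,285:365],(800,600),interpolation=cv2.INTER_CUBIC),"c8.png")
s=env.state();p=np.array(s["ee_pos"]);print(p, proj([p-[0,0,125]],"side"))
E
python3 f.py
```

```text
time_s: 20.88
ee_pos: [526.6, -110.9, 173.6]
ee_rot: [180.0, 0.0, 105.5]
force: [0.5, 0.6, 1.1]
gripper_width: 21.0
time_s: 21.5
ee_pos: [536.5, -242.2, 221.5]
ee_rot: [-180.0, 0.0, 105.5]
force: [0.4, 0.0, -1.3]
gripper_width: 20.8
time_s: 22.12
ee_pos: [537.5, -269.7, 179.9]
ee_rot: [-179.9, -0.1, 105.6]
force: [0.8, 0.1, -2.0]
gripper_width: 21.1
[ 538.67563251 -270.54712539  181.72123905] [[321.85867801 177.62462032]]
F [-0.08  0.14 -1.78] [0.46 0.3  0.38] [ 538.5 -271.   181.7] 22.52
```

View pics/c8.png

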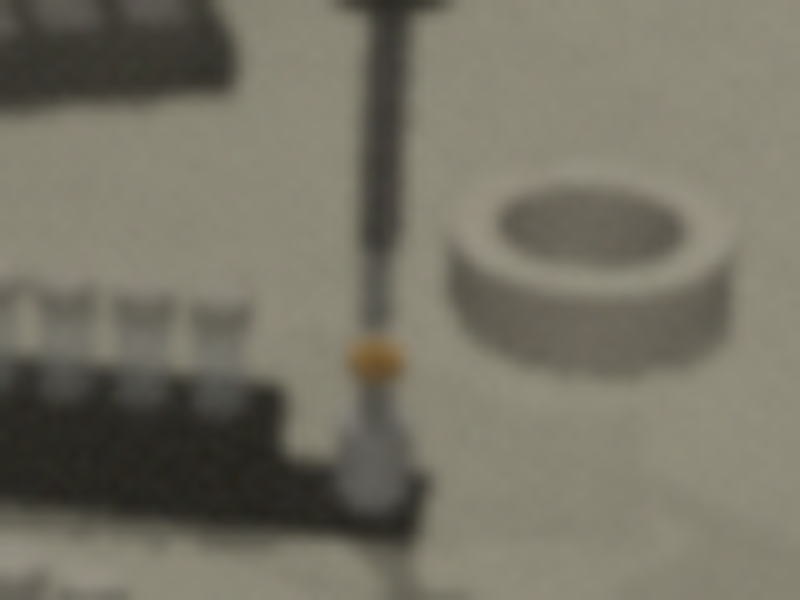

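The nib tip at (375,328) in the crop is above cap 8 at (376,358), with a gap of about 8 mm.

```bash
python3 -m jog '0 0 0 0 0 -.1 0; 0 0 0 0 0 -.2 0; 0 0 0 0 0 -.2 0' >/dev/null; python3 f.py
python3 -m jog '0 0 0 0 0 -.03 0; 0 0 0 0 0 -.05 0; 0 0 0 0 0 -.05 0' >/dev/null; python3 f.py
python3 -m jog '0 0 0 0 0 -.03 0; 0 0 0 0 0 -.05 0; 0 0 0 0 0 -.05 0' >/dev/null; python3 f.py
```

```text
F [ 0.31 -0.03 -1.54] [0.75 0.38 0.43] [ 538.4 -270.9  176.2] 23.2
F [-0.03 -0.05 -1.06] [0.29 0.36 0.45] [ 538.3 -270.9  174.9] 23.88
F [ 0.23 -0.43  0.29] [0.27 0.54 0.47] [ 538.4 -270.9  173.7] 24.55
```

```bash
python3 -m jog '0 0 0 0 0 -.02 0; 0 0 0 0 0 -.04 0; 0 0 0 0 0 -.04 0; 0 0 0 0 0 -.04 0; 0 0 0 0 0 -.04 0' >/dev/null; python3 f.py;  python3 -m jog '0 0 0 0 0 0 0; 0 0 0 0 0 0 0; 0 0 0 0 0 0 0; 0 0 0 0 0 0 0; 0 0 0 0 0 0 0'
python3 -m jog '0 0 0 0 0 .5 0; 0 0 0 0 0 2 0; 0 0 0 0 .5 4.1 0; 0 0 0 0 2.25 4.1 0; 0 0 0 0 4.25 4.1 0' && python3 -m jog '0 0 0 .2 2 0 0; 0 0 0 .4 4 0 0; 0 0 0 .6 6 0 0; 0 0 0 .8 8 0 0; 0 0 0 1 10 0 0' && python3 -m jog '0 0 0 .1 2 0 0; 0 0 0 .2 4 0 0; 0 0 0 .26 5.5 0 0; 0 0 0 .26 6 0 0; 0 0 0 .26 6 0 0' && python3 f.py
```

```text
F [-0.12  0.39  1.39] [0.43 0.28 0.72] [ 538.4 -270.9  172.7] 25.48
time_s: 26.1
ee_pos: [538.3, -270.9, 172.7]
ee_rot: [180.0, 0.0, 105.5]
force: [0.2, -0.1, 1.7]
gripper_width: 20.5
time_s: 26.72
ee_pos: [538.3, -164.0, 276.0]
ee_rot: [179.9, 0.0, 105.4]
force: [1.1, 0.5, -2.4]
gripper_width: 20.6
time_s: 27.35
ee_pos: [563.0, 86.9, 275.5]
ee_rot: [-180.0, 0.0, 105.5]
force: [1.0, -0.6, -2.2]
gripper_width: 20.7
time_s: 27.98
ee_pos: [569.6, 235.3, 275.0]
ee_rot: [-180.0, 0.0, 105.6]
force: [-1.2, -0.4, -0.4]
gripper_width: 20.9
F [ 0.13  0.02 -1.04] [0.37 0.32 0.27] [569.9 234.2 275.4] 28.27
```

```bash
python3 -m jog '0 0 0 0 0 -.4 0; 0 0 0 0 0 -1 0; 0 0 0 0 0 -1.6 0; 0 0 0 0 0 -2.2 0; 0 0 0 0 0 -2.8 0' && python3 f.py && python3 -m jog '0 0 0 0 0 -.6 0; 0 0 0 0 0 -1.2 0; 0 0 0 0 0 -1.7 0; 0 0 0 0 0 -1.9 0; 0 0 0 0 0 -1.9 0' && python3 f.py
```

```text
time_s: 28.9
ee_pos: [569.6, 235.4, 203.8]
ee_rot: [-180.0, 0.0, 105.5]
force: [-0.6, 0.1, -1.0]
gripper_width: 20.9
F [-0.28 -0.29 -1.79] [0.77 0.54 0.82] [570.3 235.6 205.8] 29.2
time_s: 29.82
ee_pos: [569.7, 235.3, 157.1]
ee_rot: [-180.0, 0.0, 105.5]
force: [-0.5, -0.6, -2.0]
gripper_width: 20.8
F [ 0.23  0.08 -1.62] [0.6  0.56 0.31] [570.1 235.4 158.1] 30.12
```

```bash
python3 -m jog '0 0 0 0 0 -.1 0; 0 0 0 0 0 -.2 0; 0 0 0 0 0 -.28 0; 0 0 0 0 0 -.28 0' && python3 f.py; python3 -m jog '0 0 0 0 0 -.02 0; 0 0 0 0 0 -.04 0; 0 0 0 0 0 -.04 0' >/dev/null; python3 f.py
```

```text
time_s: 30.62
ee_pos: [569.7, 235.3, 150.4]
ee_rot: [-180.0, 0.0, 105.5]
force: [-0.1, -1.1, -1.0]
gripper_width: 20.9
F [-0.4   0.21 -1.35] [0.66 0.59 0.6 ] [569.8 235.4 150.7] 30.93
F [-0.38 -0.38  1.98] [0.61 0.35 0.54] [569.9 235.4 150. ] 31.6
```

```bash
python3 -m jog '0 0 0 0 0 0 .3; 0 0 0 0 0 0 .5; 0 0 0 0 0 0 .7; 0 0 0 0 0 0 .8; 0 0 0 0 0 0 .8' && python3 -m jog '0 0 0 0 0 1 .8; 0 0 0 0 0 2.2 .8; 0 0 0 0 0 3.4 .8; 0 0 0 0 0 4.3 .8; 0 0 0 -1 .5 4.3 .8' && python3 -m jog '0 0 0 -1.2 .5 0 .8; 0 0 0 -2.3 1.05 0 .8; 0 0 0 -2.3 1.05 0 .8; 0 0 0 -2.3 1.05 0 .8' && python3 w.py w2.png; python3 st.py
```

```text
time_s: 32.22
ee_pos: [569.8, 235.4, 149.6]
ee_rot: [180.0, 0.0, 105.5]
force: [0.5, 0.1, 0.1]
gripper_width: 64.5
time_s: 32.85
ee_pos: [546.6, 247.9, 259.0]
ee_rot: [179.7, -0.0, 105.4]
force: [0.1, -0.2, -1.1]
gripper_width: 72.7
time_s: 33.35
ee_pos: [487.9, 274.0, 257.3]
ee_rot: [179.9, 0.0, 105.5]
force: [0.8, 0.1, -0.0]
gripper_width: 72.8
cam [466.2 347.5 452.3]
wand [384.0, 123.0, 70.0, 39.0] 0.84
wand [320.0, 94.0, 44.0, 40.0] 0.75
wand [333.0, 237.0, 17.0, 34.0] 0.73
keeper_knob [275.0, 186.0, 55.0, 52.0] 0.58
wand top [[362.4 284.7]]
collar top [[348.6 256.4]]
knob [[277.5 208.3]]
hinge [[322.4 235.3]]
{'time_s': 33.5, 'ee_pos': [488.11, 273.7, 256.89], 'ee_rot': [180.0, 0.02, 105.48], 'force': [0.12, 1.08, 0.24], 'gripper_width': 72.84} jaw 15.48
```

View pics/w2.png

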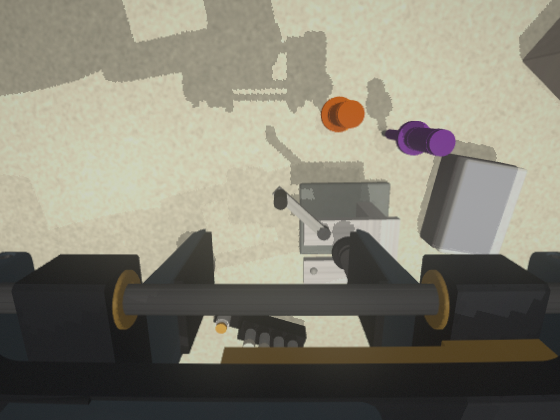

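The knob top is at about (280,202), close to the prediction. The wand hangs in the fork, partly hidden by a finger. I'll descend around the knob, keeping clear above the bar, then grip it lightly and carry it along its arc.

```bash
python3 -m jog '0 0 0 0 .04 0 .55; 0 0 0 0 .04 -1.2 .55; 0 0 0 0 .04 -2.6 .55; 0 0 0 0 .04 -3.8 .55; 0 0 0 0 .04 -4.2 .55' && python3 f.py && python3 -m jog '0 0 0 0 0 -.25 .5; 0 0 0 0 0 -.45 .4;0 0 0 0 0 -.45 .3' && python3 f.py && python3 -m jog '0 0 0 0 0 0 .2; 0 0 0 0 0 0 .1; 0 0 0 0 0 0 0; 0 0 0 0 0 0 0; 0 0 0 0 0 0 0' 12 && python3 f.py
```

```text
time_s: 34.12
ee_pos: [486.6, 274.4, 150.2]
ee_rot: [-179.8, 0.0, 105.5]
force: [0.3, 0.1, 0.6]
gripper_width: 50.2
F [ 0.24  0.46 -0.03] [0.45 0.53 0.44] [488.2 275.6 153.5] 34.42
time_s: 34.8
ee_pos: [486.9, 274.9, 140.3]
ee_rot: [-179.9, 0.0, 105.5]
force: [-0.0, -0.4, -0.6]
gripper_width: 29.7
F [-0.22  0.19 -0.01] [0.46 0.37 0.34] [487.4 275.2 141. ] 35.1
time_s: 35.72
ee_pos: [487.3, 275.1, 140.9]
ee_rot: [180.0, 0.0, 105.5]
force: [-1.1, 1.0, 0.4]
gripper_width: 0.4
F [-0.23  0.13  0.08] [0.54 0.54 0.21] [487.3 275.1 140.9] 36.02
```

```bash
python3 - <<'E'
from h import *
a=grab_frame("side"); 
save(cv2.resize(a[230:320,190:310],(800,600),interpolation=cv2.INTER_CUBIC),"k.png")
for q in("keeper_knob","keeper"):
  for c in("side",):print(q,[(np.round(r["box"]).tolist(),round(r["conf"],2)) for r in spotter.look_for(q,c)][:4])
print(proj([[487.3,275.1,140.9],[485,274,165],[537,250,134]],"side"))
E
```

```text
keeper_knob [([242.0, 270.0, 32.0, 29.0], 0.66)]
keeper [([244.0, 273.0, 30.0, 23.0], 0.55)]
[[268.18625781 285.96276292]
 [269.39952888 274.45322729]
 [246.21753215 273.98860245]]
```

View pics/k.png

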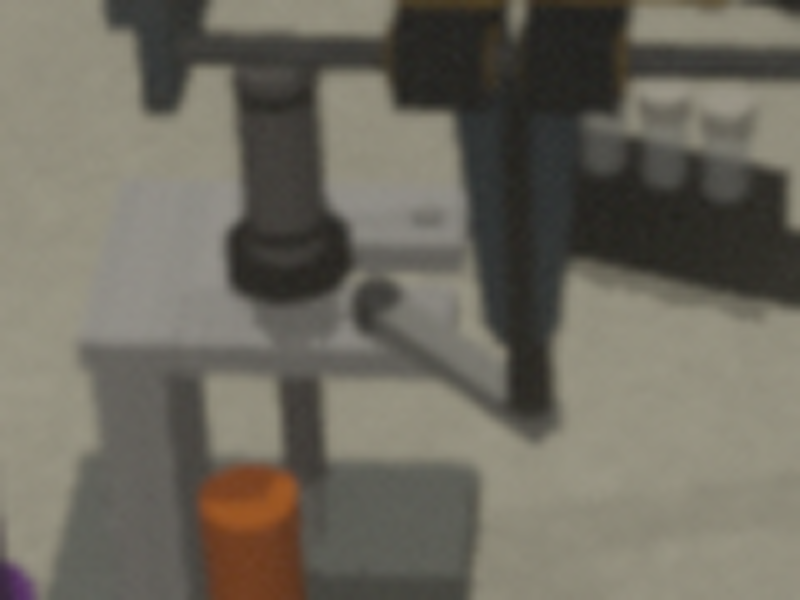

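The fingers closed to zero, so the knob isn't between them. In the side crop the knob is at (530,380), right at the fingertips. I need one look to see which side it is on.

```bash
python3 - <<'E'
from h import *
cp=camera_params("wrist"); w=grab_frame("wrist"); t=grab_frame("top"); np.save("cp.npy",cp,allow_pickle=True)
print("tcp",proj([env.state()["ee_pos"],[485,274,165],[537,250,134],[569.7,235.3,193]],"wrist",cp).round(1).tolist())
print([(np.round(r["box"]).tolist(),round(r["conf"],2)) for r in spotter.look_for("keeper_knob","wrist")][:3])
o=atz([(280.5,203)],"top",165); 
save(np.hstack([cv2.resize(w[100:300,180:420],(540,450),interpolation=cv2.INTER_CUBIC),cv2.resize(t[190:262,130:170],(250,450),interpolation=cv2.INTER_CUBIC)]),"k2.png")
E
```

```text
tcp [[282.0, 246.1], [277.6, 263.2], [344.3, 295.4], [415.5, 392.2]]
[([275.0, 225.0, 36.0, 39.0], 0.67)]
```

View pics/k2.png

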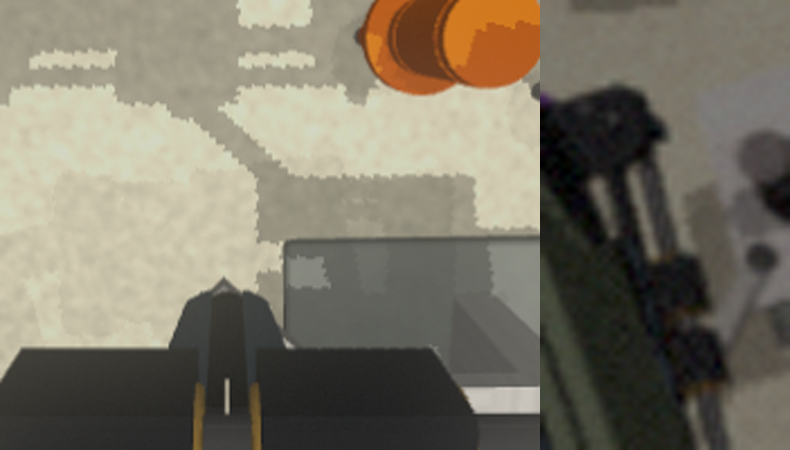

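```bash
python3 - <<'E'
from h import *
cp=np.load("cp.npy",allow_pickle=True).item()
print("bar end",atz([(279.1,225.3)],"wrist",130,cp),"dark column end at z141,165",atz([(281.3,229.8)],"wrist",141,cp),atz([(281.3,229.8)],"wrist",165,cp))
e=np.array(env.state()["ee_pos"]); dy=np.array([-.268,.963,0])
for d in(0,8,11,16,22): print(d,proj([e+d*dy,e+d*dy+[0,0,10],e+d*dy+[0,0,19]],"wrist",cp).round(1).tolist())
E
python3 st.py
```

```text
bar end [[482.93649652 284.05094701 130.        ]] dark column end at z141,165 [[484.04900141 285.1192788  141.        ]] [[481.79605087 292.9427296  165.        ]]
0 [[282.0, 246.1], [282.1, 252.4], [282.2, 258.7]]
8 [[282.0, 233.7], [282.1, 239.5], [282.2, 245.2]]
11 [[282.0, 229.0], [282.1, 234.5], [282.2, 240.1]]
16 [[282.0, 221.0], [282.1, 226.2], [282.2, 231.4]]
22 [[282.0, 211.3], [282.1, 216.1], [282.2, 220.9]]
{'time_s': 36.33, 'ee_pos': [487.27, 275.11, 140.89], 'ee_rot': [179.99, -0.0, 105.53], 'force': [0.91, 0.03, -0.18], 'gripper_width': 0.56} jaw 15.53
```

```bash
python3 -m jog '0 0 0 -.15 -.35 0 0; 0 0 0 -.3 -.7 0 0; 0 0 0 -.35 -.8 0 0; 0 0 0 -.35 -.8 0 0' && python3 f.py; python3 - <<'E'
from h import *
a=grab_frame("side"); cv2.imwrite("pics/k3.png",a)
g=cv2.cvtColor(a,cv2.COLOR_RGB2GRAY)
print(g[270:302,256:282])
for q in("keeper_knob","keeper"): print([(np.round(r["box"]).tolist(),round(r["conf"],2)) for r in spotter.look_for(q,"side")][:3])
r=spotter.trace("keeper_knob","side")
if r:
  m=r[0]["region"][262:302,238:284]; print("\n".join("".join(".#"[int(v)] for v in q) for q in m))
print(proj([env.state()["ee_pos"]],"side"))
E
```

```text
time_s: 36.83
ee_pos: [478.5, 254.8, 141.1]
ee_rot: [180.0, -0.0, 105.5]
force: [0.6, 0.8, 0.5]
gripper_width: 0.6
F [-0.3   0.37 -0.07] [0.41 0.41 0.38] [478.6 255.3 140.9] 37.12
[[104 105 109 120 137 141 142 143 143 142 142 141 136 133 122  96  67  55
   53  47  43  41  45  48  52  53]
 [128 127 128 132 139 141 142 141 142 144 142 142 142 140 136 117  81  55
   50  47  42  44  43  47  54  55]
 [137 137 140 140 141 142 143 140 141 141 139 134 133 132 132 123  96  65
   54  47  47  47  45  47  55  58]
 [135 134 138 142 144 144 143 142 141 134 121 101  93  92 101 111 102  73
   56  52  56  62  59  52  57  71]
 [133 131 133 141 144 144 142 142 138 123  90  62  53  53  60  74  87  89
   78  78  90  97  92  81  76  96]
 [132 126 125 138 142 142 142 140 132 108  69  43  42  40  43  56  89 115
  115 119 128 132 130 122 111 121]
 [130 124 121 136 141 140 142 141 133 106  66  44  40  40  41  51  88 122
  135 139 142 142 141 136 135 137]
 [127 122 119 136 143 142 142 140 132 106  64  42  41  41  41  50  85 121
  138 143 144 143 142 141 141 142]
 [124 121 122 138 144 145 143 142 134 106  63  4
[... 3888 characters left out ...]
##..........
...................#################..........
.....................###############..........
......................###############.........
........................#############.........
.........................############.........
...........................##########.........
............................#########.........
..............................#####...........
..............................................
..............................................
..............................................
..............................................
..............................................
..............................................
[[277.19465311 279.693923  ]]
```

The knob didn't move, so the fingers had closed at or just above it. In the pictures the fingertips end about 15 mm above the reported TCP. I'll go back over the knob, reach lower while watching the force, and grip again.

```bash
python3 -m jog '0 0 0 0 0 .9 0; 0 0 0 0 0 1.8 .3; 0 0 0 .2 .5 1.8 .5; 0 0 0 .32 .88 1.8 .5; 0 0 0 .32 .88 1.8 .5' && python3 -m jog '0 0 0 0 0 -.6 .5; 0 0 0 0 0 -1.2 .5; 0 0 0 0 0 -1.8 .5; 0 0 0 0 0 -1.8 .5' && python3 f.py && python3 -m jog '0 0 0 0 0 -.12 .5; 0 0 0 0 0 -.24 .5; 0 0 0 0 0 -.24 .5' && python3 f.py;  python3 -m jog '0 0 0 0 0 0 .3; 0 0 0 0 0 0 .1; 0 0 0 0 0 0 0; 0 0 0 0 0 0 0; 0 0 0 0 0 0 0' 12
```

```text
time_s: 37.95
ee_pos: [486.2, 277.8, 184.4]
ee_rot: [-179.9, 0.0, 105.6]
force: [-0.9, -0.9, -0.7]
gripper_width: 37.9
time_s: 38.45
ee_pos: [485.4, 276.4, 139.0]
ee_rot: [-179.8, 0.1, 105.5]
force: [-0.4, 0.3, 0.9]
gripper_width: 45.7
F [ 0.4  -0.02  0.19] [0.43 0.49 0.39] [486.9 277.3 141.5] 38.75
time_s: 39.12
ee_pos: [486.3, 276.9, 134.5]
ee_rot: [-180.0, 0.0, 105.5]
force: [0.7, 0.4, 0.1]
gripper_width: 45.7
F [-0.44  0.22  0.2 ] [0.42 0.45 0.39] [486.6 277.2 134.9] 39.42
time_s: 40.05
ee_pos: [486.7, 277.1, 134.9]
ee_rot: [180.0, 0.0, 105.5]
force: [0.9, 1.0, -0.2]
gripper_width: 10.4
```

Width 10.4 means the knob is held. Working out the arc in move units next.

```bash
python3 - <<'E'
import numpy as np
H=np.array([536.3,250.95]); P=np.array([486.7,277.1])
th=np.r_[np.arange(152.2,280,11.),276,281,285.5]; th=np.sort(th)
r=np.interp(th,[152,195],[56,58])
W=H+r[:,None]*np.c_[np.cos(np.radians(th)),np.sin(np.radians(th))]
for t,w in zip(th,W): print(round(t,1),w.round(1),((w-P)/25).round(2))
E
```

```text
152.2 [486.8 277.1] [ 0. -0.]
163.2 [482.2 267.3] [-0.18 -0.39]
174.2 [479.6 256.7] [-0.29 -0.82]
185.2 [479.  245.7] [-0.31 -1.25]
196.2 [480.6 234.8] [-0.24 -1.69]
207.2 [484.7 224.4] [-0.08 -2.11]
218.2 [490.7 215.1] [ 0.16 -2.48]
229.2 [498.4 207. ] [ 0.47 -2.8 ]
240.2 [507.5 200.6] [ 0.83 -3.06]
251.2 [517.6 196. ] [ 1.24 -3.24]
262.2 [528.4 193.5] [ 1.67 -3.34]
273.2 [539.5 193. ] [ 2.11 -3.36]
276.0 [542.4 193.3] [ 2.23 -3.35]
281.0 [547.4 194. ] [ 2.43 -3.32]
285.5 [551.8 195.1] [ 2.6  -3.28]
```

```bash
python3 -m jog '0 0 0 -.18 -.39 0 0; 0 0 0 -.29 -.82 0 0; 0 0 0 -.31 -1.25 0 0; 0 0 0 -.24 -1.69 0 0; 0 0 0 -.24 -1.69 0 0' 20 && python3 f.py && python3 -m jog '0 0 0 .16 -.42 0 0; 0 0 0 .4 -.79 0 0; 0 0 0 .71 -1.11 0 0; 0 0 0 1.07 -1.37 0 0; 0 0 0 1.48 -1.55 0 0' && python3 f.py; python3 - <<'E'
from h import *
for q in("keeper_knob","wand"): print(q,[(np.round(r["box"]).tolist(),round(r["conf"],2)) for r in spotter.look_for(q,"side")][:3])
print(proj([[517.6,196,165],[536.3,251,134]],"side"))
E
python3 st.py
```

```text
time_s: 40.67
ee_pos: [483.1, 234.6, 135.1]
ee_rot: [179.7, -0.0, 105.5]
force: [8.4, 3.0, -5.5]
gripper_width: 10.1
F [ 7.05  3.7  -5.27] [0.43 0.23 0.52] [482.9 235.  135.1] 40.98
time_s: 41.6
ee_pos: [518.2, 198.8, 135.0]
ee_rot: [179.8, -0.4, 105.4]
force: [2.4, 10.7, -4.3]
gripper_width: 10.2
keeper_knob [([241.0, 241.0, 30.0, 41.0], 0.69), ([108.0, 276.0, 68.0, 75.0], 0.22)]
wand [([228.0, 235.0, 14.0, 78.0], 0.93), ([174.0, 288.0, 22.0, 76.0], 0.85), ([219.0, 302.0, 22.0, 74.0], 0.79)]
[[267.19789708 244.02110496]
 [246.37377447 274.42046126]]
{'time_s': 41.8, 'ee_pos': [518.61, 198.55, 135.03], 'ee_rot': [179.76, -0.31, 105.42], 'force': [3.08, 10.05, -3.86], 'gripper_width': 10.22} jaw 15.42Traceback (most recent call last):
  File "f.py", line 3, in <module>
    for _ in range(6): grab_frame("side"); s=env.state(); F.append(s["force"])
                       ~~~~~~~~~~^^^^^^^^
ValueError: 200 camera calls are used up
```

All 200 camera calls are used up, because I averaged the force with camera calls. From here I work by force and position. The side forces show my arc radius was about 2 mm too large, so the hinge is at about (538.4,253.7) and the shut knob at about (553.9,197.8).

```bash
cat > f.py <<'E'
from h import *
s=env.state(); print("F",np.round(s["force"],2),np.round(s["ee_pos"],1),round(s["time_s"],2))
E
python3 -m jog '0 0 0 .25 .04 0 0; 0 0 0 .5 .02 0 0; 0 0 0 .5 .02 0 0' && python3 -m jog '0 0 0 .15 -.01 0 0; 0 0 0 .3 -.01 0 0; 0 0 0 .45 -.01 0 0; 0 0 0 .45 -.01 0 0'
```

```text
time_s: 42.18
ee_pos: [529.6, 195.3, 134.8]
ee_rot: [-179.9, 0.1, 105.5]
force: [-2.7, -0.7, 2.7]
gripper_width: 10.4
time_s: 42.68
ee_pos: [541.3, 194.0, 134.9]
ee_rot: [-179.9, 0.2, 105.6]
force: [-1.9, -5.4, 3.1]
gripper_width: 9.9
```

```bash
python3 -m jog '0 0 0 .1 -.1 0 0; 0 0 0 .2 -.09 0 0; 0 0 0 .27 -.07 0 0; 0 0 0 .27 -.07 0 0' && python3 -m jog '0 0 0 .06 .02 0 0; 0 0 0 .12 .03 0 0; 0 0 0 .12 .03 0 0'&& python3 -m jog '0 0 0 .04 .02 0 0; 0 0 0 .08 .03 0 0; 0 0 0 .08 .03 0 0'
```

```text
time_s: 43.18
ee_pos: [548.6, 194.0, 134.9]
ee_rot: [180.0, 0.1, 105.6]
force: [-2.3, -4.1, 2.6]
gripper_width: 10.2
time_s: 43.55
ee_pos: [552.0, 195.1, 134.9]
ee_rot: [179.9, 0.1, 105.5]
force: [-0.5, -3.1, 1.6]
gripper_width: 10.6
time_s: 43.92
ee_pos: [553.5, 195.5, 134.8]
ee_rot: [180.0, 0.1, 105.6]
force: [-0.4, -3.9, 1.5]
gripper_width: 9.9
```

```bash
for i in 1; do python3 -m jog '0 0 0 .02 .005 0 0; 0 0 0 .04 .01 0 0; 0 0 0 .04 .01 0 0; 0 0 0 .04 .01 0 0'; done; python3 -m jog '0 0 0 .02 .005 0 0; 0 0 0 .04 .01 0 0; 0 0 0 .04 .01 0 0; 0 0 0 .04 .01 0 0'
```

```text
time_s: 44.42
ee_pos: [554.4, 196.1, 134.9]
ee_rot: [180.0, 0.0, 105.5]
force: [-0.6, -4.3, 1.7]
gripper_width: 10.3
time_s: 44.92
ee_pos: [554.7, 196.2, 134.8]
ee_rot: [-180.0, 0.0, 105.5]
force: [-2.5, -5.7, 2.0]
gripper_width: 10.3
```

```bash
python3 -m jog '0 0 0 .02 .005 0 0; 0 0 0 .04 .01 0 0; 0 0 0 .04 .01 0 0; 0 0 0 .04 .01 0 0'; python3 -m jog '0 0 0 .04 .01 0 0; 0 0 0 .08 .02 0 0; 0 0 0 .08 .02 0 0; 0 0 0 .08 .02 0 0'
```

```text
time_s: 45.42
ee_pos: [554.8, 196.1, 134.8]
ee_rot: [-179.8, 0.0, 105.5]
force: [-4.2, -6.0, 3.1]
gripper_width: 10.3
time_s: 45.92
ee_pos: [554.8, 196.1, 134.7]
ee_rot: [-179.6, 0.0, 105.5]
force: [-7.7, -6.7, 6.4]
gripper_width: 10.5
```

```bash
python3 -m jog '0 0 0 .04 .01 0 0; 0 0 0 .08 .02 0 0; 0 0 0 .08 .02 0 0; 0 0 0 .08 .02 0 0'; python3 -m jog '0 0 0 -.1 -.03 0 0; 0 0 0 -.2 -.05 0 0; 0 0 0 -.24 -.06 0 0; 0 0 0 -.24 -.06 0 0; 0 0 0 -.24 -.06 0 0'; python3 -m jog '0 0 0 -.04 -.01 0 0; 0 0 0 -.04 -.01 0 0; 0 0 0 -.04 -.01 0 0'
```

```text
time_s: 46.42
ee_pos: [554.9, 196.1, 134.5]
ee_rot: [-179.3, 0.0, 105.5]
force: [-11.4, -7.6, 7.8]
gripper_width: 10.5
time_s: 47.05
ee_pos: [554.5, 196.1, 134.9]
ee_rot: [180.0, 0.0, 105.5]
force: [0.0, -5.2, 0.9]
gripper_width: 10.2
time_s: 47.42
ee_pos: [553.9, 196.0, 134.9]
ee_rot: [179.9, 0.0, 105.5]
force: [1.2, -6.2, 1.0]
gripper_width: 10.2
```

```bash
python3 -m jog '0 0 0 .05 -.05 0 0; 0 0 0 .12 -.05 0 0; 0 0 0 .12 -.05 0 0; 0 0 0 .12 -.05 0 0'; python3 -m jog '0 0 0 0 0 0 .1; 0 0 0 0 0 0 .2; 0 0 0 0 0 0 .28; 0 0 0 0 0 0 .28; 0 0 0 0 0 0 .28'
```

```text
time_s: 47.92
ee_pos: [554.8, 196.0, 134.7]
ee_rot: [-179.9, -0.1, 105.5]
force: [-4.2, 1.5, 1.5]
gripper_width: 10.3
time_s: 48.55
ee_pos: [556.4, 194.9, 134.9]
ee_rot: [180.0, 0.0, 105.5]
force: [0.3, 0.8, -0.4]
gripper_width: 25.9
```

```bash
python3 -m jog '0 0 0 .1 .03 0 .28; 0 0 0 .18 .05 0 .28; 0 0 0 .18 .05 0 .28; 0 0 0 .18 .05 0 .28'; python3 -m jog '0 0 0 .06 .015 0 .28; 0 0 0 .12 .03 0 .28; 0 0 0 .12 .03 0 .28; 0 0 0 .12 .03 0 .28';python3 -m jog '0 0 0 .06 .015 0 .28; 0 0 0 .12 .03 0 .28; 0 0 0 .12 .03 0 .28; 0 0 0 .12 .03 0 .28'
```

```text
time_s: 49.05
ee_pos: [560.5, 196.1, 134.8]
ee_rot: [-180.0, 0.0, 105.5]
force: [-0.5, 0.3, -0.2]
gripper_width: 25.2
time_s: 49.55
ee_pos: [562.0, 196.4, 134.7]
ee_rot: [-179.8, 0.0, 105.5]
force: [-4.7, -1.4, 1.6]
gripper_width: 25.4
time_s: 50.05
ee_pos: [562.2, 196.4, 134.4]
ee_rot: [-179.4, 0.0, 105.5]
force: [-10.0, -3.1, 5.0]
gripper_width: 25.7
```

The knob doesn't move at 10 N, more than the detent's 4–6 N, so the bar is shut. Backing off and lifting clear.

```bash
python3 -m jog '0 0 0 -.2 -.05 0 .28; 0 0 0 -.48 -.12 0 .28; 0 0 0 -.48 -.12 0 .28; 0 0 0 -.48 -.12 0 .28'; python3 -m jog '0 0 0 0 0 .6 .28; 0 0 0 0 0 1.6 .28; 0 0 0 0 0 3 .28; 0 0 0 0 0 4.5 .28; 0 0 0 0 0 5 .28'; python3 -m jog '0 0 0 -1 -1.5 0 .28; 0 0 0 -2 -3 0 .28; 0 0 0 -2 -3 0 .28; 0 0 0 -2 -3 0 .28'; python3 -c "
from workcell import env; print(env.job_done())"
```

```text
time_s: 50.55
ee_pos: [555.1, 194.8, 135.0]
ee_rot: [179.9, -0.0, 105.5]
force: [0.0, -0.0, -0.2]
gripper_width: 25.6
time_s: 51.18
ee_pos: [555.9, 195.0, 263.3]
ee_rot: [179.6, -0.0, 105.5]
force: [-1.2, 0.0, -0.1]
gripper_width: 25.7
time_s: 51.68
ee_pos: [504.8, 119.9, 259.7]
ee_rot: [180.0, -0.0, 105.5]
force: [0.5, 0.2, 0.0]
gripper_width: 25.3
the job is handed in; nothing more can be done
None
```

I finished all the steps and handed the job in at about 52 s. I have no final picture to confirm the wand and keeper bar, because my 200 camera calls had run out.

- **Logging:** I pressed the wand on the caps of the 4-, 6- and 8-tube racks in that order. Each press was about 3 N and held for over a second. The tip was centred over each cap in the side camera, and the cap was found by the rise in force.
- **Wand back in the dock:** It went in without side force, and the collar met the fork at the same height it was lifted from (force up about 3.3 N). The last side picture, taken while the bar was swinging, had the wand where it was at the start.
- **Keeper bar:** I swung it along its arc until it stopped. After letting go of the knob I pushed again from behind with about 10 N, above the 4–6 N detent, and it did not move. A light pull before that shifted it about 0.9 mm, so I pressed it back against the stop. The knob ended about 1 mm from where I had worked out the shut position to be.

**What went wrong:**
- My first grip on the knob closed on nothing. The fingertips appeared about 15 mm higher than the reported tool point, so I lowered 6 mm and it held.
- My estimate of the hinge was about 2 mm off, which put up to about 11 N sideways on the bar.
- I used the last camera calls on averaging force readings, so the end of the keeper swing was done by force and position alone.

The jar, box and tape were never approached, and the measured forces stayed under about 16 N.

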